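# Slide the flux jar to the fume grille and hold the sprung shutter half open

## Task

Slide the flux jar along the extractor's tray, without lifting it, from its end ring into the double ring in the middle, and let go of it. Then slide the sprung shutter on top of the extractor to half open and finish holding it steadily there against its spring, with the fingers still on it. The solder spool on the other ring stays where it is, and so does the jar once it is in the middle ring.

Things in the scene. Friction and masses are not known exactly. Their poses are not given: they have to be found in the camera images.
- extractor: Fume extractor, fixed. Origin on the bench under its tray; x to its back, y to its left, z up. Dark steel tray x -100 to 90, y -140 to 140, 4 mm thick. On it a grey box with front grille: x 10 to 90, y -105 to 105, top z 50 mm; outlet stub 38 mm across, 30 mm long, at its -y end. Guide rails on the box along y at x = 23 and 77 mm, 8 mm wide, tops at z 57 mm, the shutter plate between them.
- middle_ring (a point): Centre of the double ring (62 and 70 mm across) engraved in the middle of the tray before the grille, on the tray's upper face, 4 mm above the bench; 65 mm in front of the grey box. Axes as the extractor's.
- left_ring (a point): Centre of the single engraved ring, 62 mm across, at the tray's +y end, 95 mm from middle_ring, on the tray's upper face. Jar and spool stand one about on this ring and one about on right_ring, either way round.
- right_ring (a point): Centre of the single engraved ring at the tray's -y end, 95 mm from middle_ring, on the tray's upper face.
- flux_jar: Round squat flux jar with a wide flat black lid, 52 mm across, 36 mm high, about 0.07 kg, loose, upright on one end ring. Its lid is fixed to it. Origin: centre of its underside, z up.
- solder_spool: Solder spool standing on its flange, 56 mm across, 45 mm high, about 0.23 kg, loose, on the other end ring. Must stay there. Origin: centre of its underside.
- shutter (a joint): Travel of the steel shutter plate on the extractor's top, in m: 0 = shut (its spring holds it there), 0.06 = fully open, 0.03 = half. It grows as the shutter slides along the extractor's +y. The spring pushes it back with about 2.3 N when shut, 6.8 N at half, 11.3 N fully open; it snaps shut when let go, there is no latch.
- tab_top (a point): Middle of the top of the shutter's upright steel tab, to be pushed or pinched from above; moves with the shutter. The tab is 24 mm along the extractor's x, 10 mm along its y; top 83 mm above the bench. It rises 30 mm from the plate, which lies 53 mm above the bench; round its foot a flange 30 x 16 mm, 3 mm high. Axes as the extractor's.
- half_tick (a point): The longer, middle one of three black ticks on the box's top in front of the front rail, 50 mm above the bench. The ticks mark shut, half and fully open, 30 mm apart along the extractor's y; at half open the middle of the shutter's tab is level with this tick (same y in the extractor's frame).
- air_hose: Obstacle, part of the room, fixed and always in the same place: stiff black hose, 25 mm thick, from the foot of the soldering station (world x 0.60, y -0.03, height 0.03 m) leftward through (0.50, 0.08, 0.04), (0.48, 0.20, 0.07), (0.49, 0.33, 0.13), (0.55, 0.47, 0.32) to (0.57, 0.60, 0.35). From the left, pass nearer the robot than it (x below 0.40) or well above. Left of the tray.
There are look-alikes about, which are no part of the job. There is more than one size of the flux_jar; the one meant has the size given above.

How it is judged:
On the way, in this order (a step that is already met when the one before it is completed fails the run):
1. the flux jar stands in the middle ring, let go (horizontal distance between flux_jar and middle_ring below 0.012 m and angle between flux_jar's own z axis and vertical below 0.1 rad and contact force between the fingers and flux_jar below 0.2 N), for 0.2 s.
2. the fingers hold the shutter at half travel (value of joint shutter between 0.024 and 0.036 m and contact force between the fingers and shutter above 3 N), for 0.5 s.
At the end, for the whole second after the job is handed in: The shutter stands still within 6 mm of half travel (0.024 to 0.036 m), held there by the fingers (more than 3 N between them and the shutter); the flux jar stands upright on the tray, untouched, its centre within 12 mm of the middle ring's centre; the solder spool is within 15 mm of where it was (all of step 1 and all of step 2 and velocity of joint shutter between -0.01 and 0.01 m/s and height (world z) of flux_jar below 0.008 m and contact force between the arm and flux_jar below 0.2 N and distance of solder_spool from where it was at the start of the episode below 0.015 m); the arm keeps its last pose, push and grip.
It fails at once if the flux jar is lifted (more than 8 mm off the tray) (height (world z) of flux_jar above 0.012 m).
It fails at once if the flux jar is tipped (angle between flux_jar's own z axis and vertical above 0.35 rad).
It fails at once if the solder spool is pushed away or knocked over (distance of solder_spool from where it was at the start of the episode above 0.025 m or angle between solder_spool's own z axis and vertical above 0.35 rad).
It also fails if it takes over 48 s, if anything falls off the work surface, if the arm or the gripper's body presses on something with over 40 N, if the wrist force passes 120 N, or if a joint passes its speed limit or range.

## Robot

A 7-joint arm with a two-finger parallel gripper is mounted at the origin on a cart in front of the work surface, level with it; the furniture and walls round the work are solid. World frame = base frame: x ahead of the robot, y to its left, z up, the work surface at z = 0. Lengths are in m, angles in rad, forces in N, time in s.
With the tool pointing down it reaches from about 0.425 to 0.925 m from the base axis. Payload 6.8 kg.
Tool frame: the origin (TCP) lies midway between the tips of the shut fingers; the grasp point (between the pads) lies 19 mm behind it; z points along the fingers, y is the line along which they close (so a half turn about z gives the same grasp; the last joint's range is limited). The gripper opens to 85 mm and grips with 20 to 120 N. Pads are 22 mm wide; open, the fingers measure 114 mm over their backs; the gripper's body (76 mm by 85 mm) begins 54 mm behind the grasp point. The pads swing forward as they close: fully open they stand 13 mm farther back than shut.
Start: joints at [1.212, 0.477, 0.022, 1.555, -0.011, 1.109, -0.083], TCP at [0.168, -0.654, 0.231] pointing down, gripper open.
Joint ranges: [-2.96, 2.96], [-0.34, 2.1], [-1.41, 1.46], [0.24, 2.44], [-1.37, 4.51], [0.17, 1.92], [-2.96, 2.96]. Speed limits (rad/s): [2.39, 2.39, 3.14, 3.14, 3.14, 3.14, 3.14].

## Interface

Orientations are given as a unit quaternion [x, y, z, w].
In Python, from workcell import telemetry, camera, arm gives the robot as it stands.
- The arm moves only by the tool arm_command, never from a script. Its arguments are lists of equal length, an entry for each row: "grip": the opening, from 0 (shut) to 1 (fully open); "linear": the shift along the tool's x, y, z in cm, a list of three; "rotation": the turn, a rotation vector about the tool's x, y, z in units of 6 degrees (1.0 is 6 degrees), a list of three. In form: {"grip": [grip, ...], "linear": [[tx, ty, tz], ...], "rotation": [[rx, ry, rz], ...]}. A call has 1 to 10 rows; each row is the pose to reach, as a shift and turn from the pose commanded when the call began, along the tool's axes at that moment; what a row does not reach only later rows make up. A row lasts 1/10 s, in which the tool goes at most 50 mm and 8.59 degrees, less where a joint would pass 70% of its speed; a pose out of reach is approached as far as the arm can. A call with a gripper value outside its range is refused whole. The fingers move at their own pace and stop on an object; "grip_force" is the grip in N (left out, the last holds). Time passes only in rows, so rows that repeat a pose let the fingers close. It gives the time, the measured TCP pose, the force, the opening and the grip force at its end, in the units of the state.
- telemetry.sense(): the state, without advancing time (a new reading comes with each control period).
- camera(name): name is "scene" or "side" or "wrist"; returns a dict with "color" (400x640x3 uint8, red, green, blue), "K" (3x3 intrinsics, pixels), "D" ([k1, k2, p1, p2, k3] as OpenCV has them; the pictures are not rectified), "T" (4x4, takes a point from camera to world coordinates). Camera axes: x right, y down, z forward; pixel columns grow to the right and rows downward; lengths in m; the calibration is good to about 2 mm. A picture is of the moment at which its call begins. There is no depth.
- arm.job_done(): hands the job in; it is judged then, once.
The state is a dict: "time": time; "q": joint angles; "qd": joint speeds; "joint_efforts": joint torques, N m; "ee_pos": TCP position; "ee_rot": TCP orientation; "contact_force": force on the tool from outside, world axes, zero at the start; "moment": the same for the moment, N m; "finger_gap": finger opening in m; "grasp_force": force on a finger pad.
Only numpy, scipy, OpenCV 4.12 (cv2) and the standard library are available. Lean on these libraries where they do the work, as an engineer would, in place of code of your own. Each camera call takes 0.05 s, during which the arm holds its last target. There are 200 camera calls.

## Working session

There is one attempt and no reset: what is moved stays moved. The work goes in short steps, Python scripts to look and compute and a tool call to move; the robot and the scene stay as the last step left them, time stands still between calls to the robot, and variables do not carry over. Pictures are saved under pics/ and viewed, at most 10 in all, crops included, and the job is handed in when it is done.

Besides the shell and the picture viewer there is one more tool, called as name(argument=value, ...) on one line, values as JSON. arm_command: Moves the arm, as the interface text tells. Its arguments: {"type":"object","properties":{"grip":{"type":"array"},"linear":{"type":"array"},"rotation":{"type":"array"},"grip_force":{"type":"number"}},"required":["grip","linear","rotation"]}

```bash
mkdir -p pics; cat > h.py <<'E'
import numpy as np, cv2
from workcell import telemetry, camera, arm
def snap(n,f):
    c=camera(n); cv2.imwrite(f'pics/{f}.png',c['color'][:,:,::-1]); np.savez(f'{f}.npz',**{k:c[k] for k in 'KDT'}); return c
def pix2w(f,uv,z):
    c=np.load(f+'.npz'); p=cv2.undistortPoints(np.array(uv,float).reshape(-1,1,2),c['K'],c['D'])[:,0]
    z=np.broadcast_to(z,len(p)); d=np.c_[p,np.ones(len(p))]@c['T'][:3,:3].T; o=c['T'][:3,3]
    return o+d*((z-o[2])/d[:,2])[:,None]
def w2pix(f,P):
    c=np.load(f+'.npz'); Ti=np.linalg.inv(c['T']); r=cv2.Rodrigues(Ti[:3,:3])[0]
    return cv2.projectPoints(np.array(P,float).reshape(-1,3),r,Ti[:3,3],c['K'],c['D'])[0][:,0]
E
python3 - <<'E'
from h import *
for n in('scene','side'):
    c=snap(n,n+'0'); print(c['T'].round(3),c['K'].round(0))
s=telemetry.sense(); print(s)
a=cv2.imread('pics/scene0.png')
E
```

```text
[[ 0.474 -0.428  0.77  -0.425]
 [-0.88  -0.212  0.425 -0.56 ]
 [-0.018 -0.879 -0.477  0.635]
 [ 0.     0.     0.     1.   ]] [[489.   0. 321.]
 [  0. 489. 206.]
 [  0.   0.   1.]]
[[-0.911 -0.205  0.357  0.082]
 [-0.411  0.478 -0.776  0.795]
 [-0.012 -0.854 -0.52   0.665]
 [ 0.     0.     0.     1.   ]] [[387.   0. 316.]
 [  0. 387. 202.]
 [  0.   0.   1.]]
{'time': 0.1, 'q': array([ 1.21187817,  0.47769853,  0.02233861,  1.55631547, -0.01151909,
        1.1093127 , -0.08308465]), 'qd': array([ 0.00115478, -0.00288869,  0.00158057, -0.003156  , -0.00097524,
        0.00060975,  0.00143847]), 'joint_efforts': array([ 5.56302024e-03, -5.97760141e+01,  1.61398083e+00, -2.81952435e+01,
        1.28103080e-02,  5.01927134e-03,  1.67285475e-05]), 'ee_pos': array([ 0.16740249, -0.65337662,  0.23045121]), 'ee_rot': array([ 9.92144334e-01,  1.25095868e-01, -1.48298605e-04, -7.89321878e-04]), 'contact_force': array([-0.18068522,  0.15368469, -0.23822341]), 'moment': array([-0.04983037, -0.04249417,  0.06070857]), 'grasp_force': 0.0, 'finger_gap': 0.08520259794649732}
```

View pics/scene0.png

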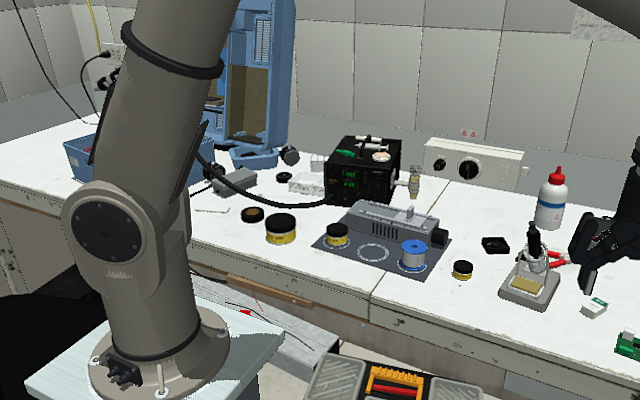

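View pics/side0.png

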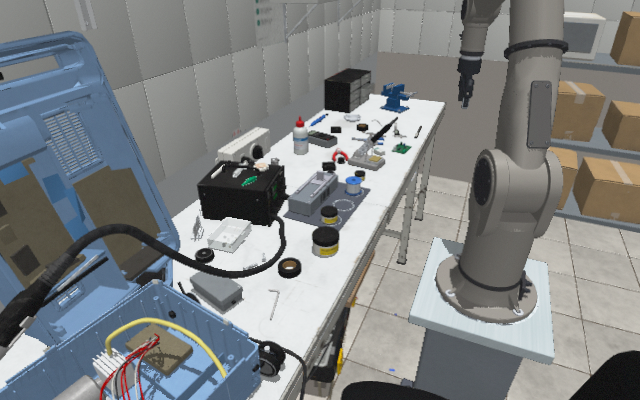

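Scene: the jar (337,235) is on the left (+y) ring, the spool (414,255) is on the right ring, and the double ring is at (373,252). A bigger look-alike jar stands at (281,228) and a smaller one at (462,269). Side: the jar is at (329,214) and the spool at (353,186).

```bash
python3 - <<'E'
import cv2
a=cv2.imread('pics/scene0.png')[190:290,300:460]
cv2.imwrite('pics/c1.png',cv2.resize(a,None,fx=5,fy=5,interpolation=cv2.INTER_CUBIC))
E
```

```text
(no output)
```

View pics/c1.png

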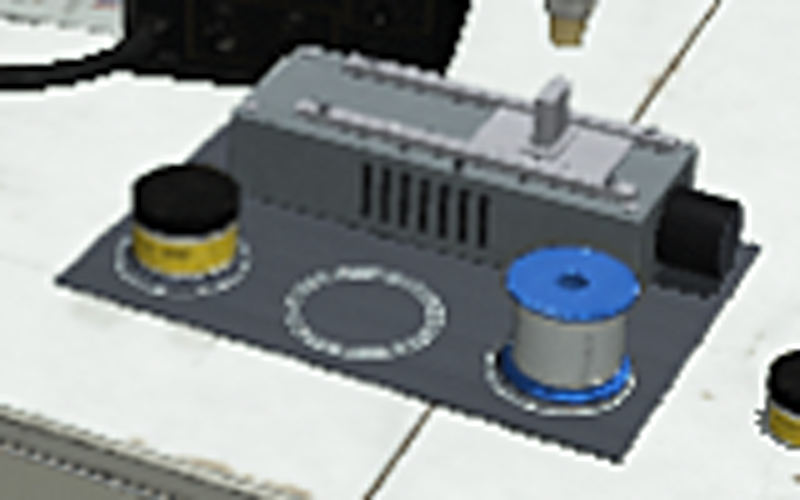

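The crop shows the front corners of the tray at (55,281) and (620,462), the back right corner at (760,247), the middle ring at (365,312), the lid at (187,192), the spool top at (573,283) and the tab top at (553,88).

```bash
python3 - <<'E'
from h import *
from scipy.optimize import least_squares
c=np.array([[55,281],[620,462],[760,247],[365,312],[235,113],[640,214],[187,190],[573,283],[553,88]],float)
uv=np.array([300,190])+(c+.5)/5-.5
z=[.004,.004,.004,.004,.05,.05,.04,.049,.083]
P=pix2w('scene0',uv,z);print(P.round(4))
M=np.array([[-.1,.14],[-.1,-.14],[.09,-.14],[-.055,0],[.01,.105],[.01,-.105]])
def f(p):
    C,S=np.cos(p[2]),np.sin(p[2]); return (M@np.array([[C,S],[-S,C]])+p[:2]-P[:6,:2]).ravel()
r=least_squares(f,[.6,0,0]);print(r.x,r.fun.reshape(-1,2).round(4))
C,S=np.cos(r.x[2]),np.sin(r.x[2]);R=np.array([[C,-S],[S,C]])
for n,q in dict(mid=[-.055,0],left=[-.055,.095],right=[-.055,-.095]).items(): print(n,R@q+r.x[:2])
print('local jar spool tab',((P[6:,:2]-r.x[:2])@R).round(4))
E
```

```text
[[ 0.4089 -0.0702  0.004 ]
 [ 0.3955 -0.348   0.004 ]
 [ 0.586  -0.3549  0.004 ]
 [ 0.4505 -0.2101  0.004 ]
 [ 0.5182 -0.1111  0.05  ]
 [ 0.5155 -0.3149  0.05  ]
 [ 0.4574 -0.1154  0.04  ]
 [ 0.4492 -0.3062  0.049 ]
 [ 0.5526 -0.2587  0.083 ]]
[ 0.50417183 -0.21248928 -0.03908073] [[ 0.0008  0.0015]
 [ 0.0032 -0.0005]
 [ 0.0026 -0.001 ]
 [-0.0013 -0.0003]
 [ 0.0001  0.0032]
 [-0.0054 -0.0029]]
mid [ 0.44921383 -0.21034039]
left [ 0.45292555 -0.11541292]
right [ 0.4455021  -0.30526785]
local jar spool tab [[-0.0505  0.0952]
 [-0.0512 -0.0957]
 [ 0.0502 -0.0443]]
```

arm_command(grip=[1,1,1,1,1,1,1,1,1,1], linear=[[0,0,-4],[4,-4,-5],[8,-8.5,-5],[12,-12.8,-5],[16,-17,-5],[20,-21.5,-5],[24,-25.5,-5],[28,-30,-5],[32,-34,-4],[36,-38,-3]], rotation=[[0,0,0],[0,0,0.5],[0,0,1],[0,0,1.5],[0,0,2],[0,0,2.5],[0,0,2.77],[0,0,2.77],[0,0,2.77],[0,0,2.77]])

```text
time: 1.1
ee_pos: [0.3851, -0.2595, 0.2709]
ee_rot: [1.0, -0.02, 0.0, 0.0]
contact_force: [1.5, -0.2, -0.1]
finger_gap: 0.0856
grasp_force: 0.0
```

arm_command(grip=[1,1,1,1,1], linear=[[2,-3,2],[3.2,-5.6,4],[3.2,-5.6,4],[3.2,-5.6,4],[3.2,-5.6,4]], rotation=[[0,0,0],[0,0,0],[0,0,0],[0,0,0],[0,0,0]])

```text
time: 1.6
ee_pos: [0.4184, -0.2079, 0.2312]
ee_rot: [1.0, -0.021, 0.0, 0.0]
contact_force: [0.3, 1.0, 0.9]
finger_gap: 0.0857
grasp_force: 0.0
```

```bash
python3 - <<'E'
from h import *
c=snap('wrist','w1');print(c['T'].round(3)); s=telemetry.sense(); print(s['ee_pos'],s['ee_rot'])
print(w2pix('w1',[[.4492,-.2103,.004],[.455,-.116,.04],[.449,-.306,.049],[.5526,-.2587,.083]]))
E
```

```text
[[-0.041 -0.954 -0.298  0.494]
 [-0.999  0.04   0.011 -0.212]
 [ 0.002  0.298 -0.955  0.373]
 [ 0.     0.     0.     1.   ]]
[ 0.4184708  -0.20801954  0.23130264] [ 9.99783377e-01 -2.08079428e-02  3.18043237e-04  3.57940964e-04]
[[321.20100947 137.34222968]
 [227.09999062 140.05199165]
 [419.17948555 139.33422931]
 [376.93077823  16.39185413]]
```

View pics/w1.png

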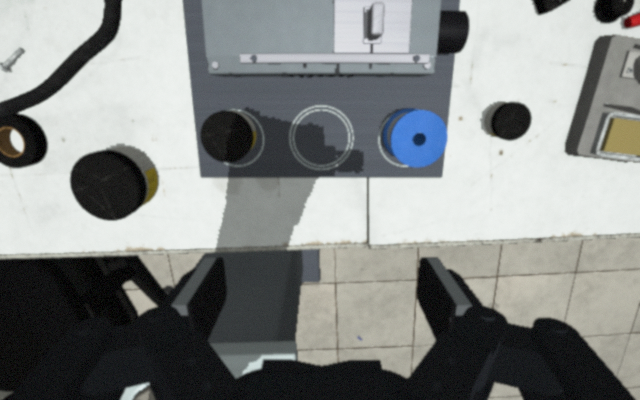

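Wrist view: the ring is at (321,138), the lid centre at (228,136), the spool's hole at (419,138), and the tab top at about (377,15). The predictions agree.

```bash
python3 - <<'E'
from h import *
print(pix2w('w1',[[321.3,138],[228,136],[419,138.5],[377,15]],[.004,.04,.049,.083]).round(4))
a=cv2.imread('pics/w1.png'); g=cv2.cvtColor(a,cv2.COLOR_BGR2GRAY)
# ring: bright pixels in tray region
m=np.zeros_like(g); m[100:176,285:360]=255; ys,xs=np.where((g>130)&(m>0)); print(len(xs),cv2.fitEllipse(np.c_[xs,ys].astype(np.float32)))
m=(g[100:172,195:262]<45).astype(np.uint8); n,l,s,ce=cv2.connectedComponentsWithStats(m); i=1+s[1:,4].argmax(); print(s[i],ce[i]+[195,100])
E
```

```text
[[ 0.4485 -0.2104  0.004 ]
 [ 0.459  -0.1174  0.04  ]
 [ 0.4498 -0.3058  0.049 ]
 [ 0.5536 -0.2588  0.083 ]]
542 ((320.87005615234375, 136.66552734375), (59.21342468261719, 60.39430618286133), 93.60166931152344)
[   6   11   52   52 2078] [226.84023099 136.3840231 ]
```

arm_command(grip=[0.85,0.85,0.85,0.85,0.85,0.85,0.85,0.85], linear=[[1,-3,3],[2.5,-6,6],[3.64,-9.25,9],[3.64,-9.25,12],[3.64,-9.25,13.5],[3.64,-9.25,13.5],[3.64,-9.25,13.5],[3.64,-9.25,13.5]], rotation=[[0,0,0],[0,0,0],[0,0,0],[0,0,0],[0,0,0],[0,0,0],[0,0,0],[0,0,0]])

```text
time: 2.45
ee_pos: [0.4597, -0.1166, 0.0971]
ee_rot: [1.0, -0.02, 0.001, 0.0]
contact_force: [-0.1, -0.9, -0.1]
finger_gap: 0.0726
grasp_force: 0.0
```

arm_command(grip=[0.85,0.85,0.85,0.85,0.85,0.85,0.85], linear=[[-0.1,0,2],[-0.1,0,4],[-0.1,0,6],[-0.1,0,7.5],[-0.1,0,8.5],[-0.1,0,8.5],[-0.1,0,8.5]], rotation=[[0,0,0],[0,0,0],[0,0,0],[0,0,0],[0,0,0],[0,0,0],[0,0,0]])

```text
time: 3.15
ee_pos: [0.4584, -0.1158, 0.0115]
ee_rot: [1.0, -0.02, 0.001, 0.0]
contact_force: [0.0, 0.1, -0.2]
finger_gap: 0.0729
grasp_force: 0.0
```

arm_command(grip=[0.7,0.65,0.6,0.55,0.55,0.55,0.55,0.55], grip_force=20, linear=[[0,0,0],[0,0,0],[0,0,0],[0,0,0],[0,0,0],[0,0,0],[0,0,0],[0,0,0]], rotation=[[0,0,0],[0,0,0],[0,0,0],[0,0,0],[0,0,0],[0,0,0],[0,0,0],[0,0,0]])

```text
time: 3.95
ee_pos: [0.4582, -0.1155, 0.0115]
ee_rot: [1.0, -0.02, 0.0, 0.0]
contact_force: [-1.3, 1.0, 7.0]
finger_gap: 0.0495
grasp_force: 19.6
```

arm_command(grip=[0.55,0.55,0.55,0.55,0.55,0.55,0.55,0.55,0.55,0.55], linear=[[0,0.6,0],[-0.1,1.8,0],[-0.2,3.2,0],[-0.3,4.6,0],[-0.4,6,0],[-0.5,7.4,0],[-0.55,8.6,0],[-0.55,9.45,0],[-0.55,9.45,0],[-0.55,9.45,0]], rotation=[[0,0,0],[0,0,0],[0,0,0],[0,0,0],[0,0,0],[0,0,0],[0,0,0],[0,0,0],[0,0,0],[0,0,0]])

```text
time: 4.95
ee_pos: [0.4492, -0.2115, 0.0115]
ee_rot: [1.0, -0.02, 0.001, 0.001]
contact_force: [-0.6, -2.3, 4.8]
finger_gap: 0.0489
grasp_force: 19.9
```

```bash
python3 - <<'E'
from h import *
c=snap('scene','s2'); s=telemetry.sense(); print(s['ee_pos'],s['finger_gap'],s['contact_force'])
a=cv2.imread('pics/s2.png')[170:290,300:460]
cv2.imwrite('pics/c2.png',cv2.resize(a,None,fx=5,fy=5,interpolation=cv2.INTER_CUBIC))
E
```

```text
[ 0.44915491 -0.21149339  0.01152492] 0.049525027000394684 [-0.3190301  -2.16681438  5.23833394]
```

View pics/c2.png

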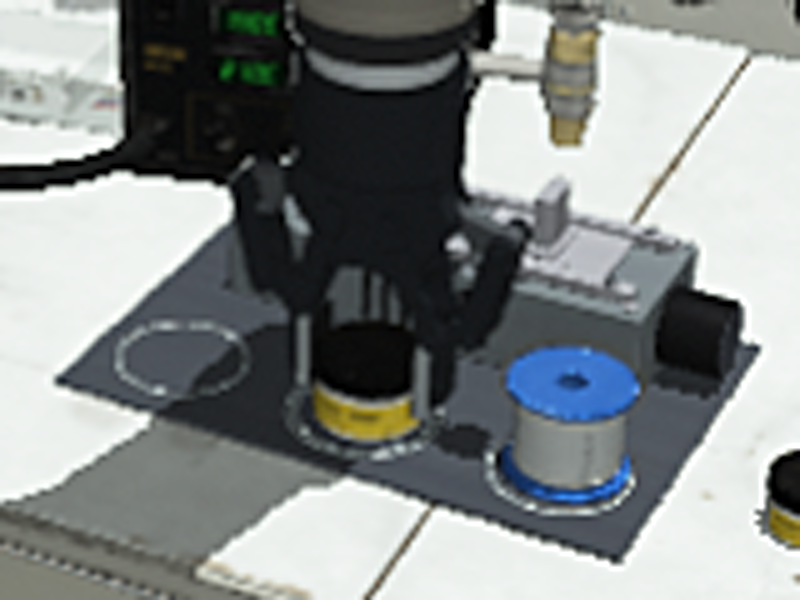

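The jar (lid at (366,358) in the crop) stands within the middle ring and the spool hasn't moved. I'll open the fingers and lift straight up.

arm_command(grip=[0.62,0.68,0.75,0.8,0.85,0.85,0.85], linear=[[0,0,0],[0,0,0],[0,0,0],[0,0,0],[0,0,0],[0,0,0],[0,0,0]], rotation=[[0,0,0],[0,0,0],[0,0,0],[0,0,0],[0,0,0],[0,0,0],[0,0,0]])

```text
time: 5.7
ee_pos: [0.4486, -0.2097, 0.0108]
ee_rot: [1.0, -0.02, -0.0, -0.0]
contact_force: [-0.2, 0.6, 0.1]
finger_gap: 0.0728
grasp_force: 0.0
```

arm_command(grip=[0.85,0.85,0.85,0.85,0.85,0.85,0.85,0.85,0.85], linear=[[0,0,-0.5],[0,0,-1.5],[0,0,-3],[0,0,-5],[0,0,-7],[0,0,-9],[0,0,-12],[0,0,-15],[0,0,-15]], rotation=[[0,0,0],[0,0,0],[0,0,0],[0,0,0],[0,0,0],[0,0,0],[0,0,0],[0,0,0],[0,0,0]])

```text
time: 6.6
ee_pos: [0.4511, -0.2106, 0.1654]
ee_rot: [1.0, -0.02, 0.004, 0.002]
contact_force: [0.4, -0.6, 0.0]
finger_gap: 0.0729
grasp_force: 0.0
```

```bash
python3 - <<'E'
from h import *
c=snap('wrist','w3'); s=telemetry.sense(); print(s['ee_pos'],s['finger_gap'],s['contact_force'])
print(w2pix('w3',[[.449,-.2103,.04],[.5536,-.2588,.083]]))
E
```

```text
[ 0.44996453 -0.21033822  0.16344281] 0.07266527161655766 [-1.15202605 -0.23500048 -0.83728929]
[[319.35338061 192.77915047]
 [389.20820459  49.46053075]]
```

View pics/w3.png

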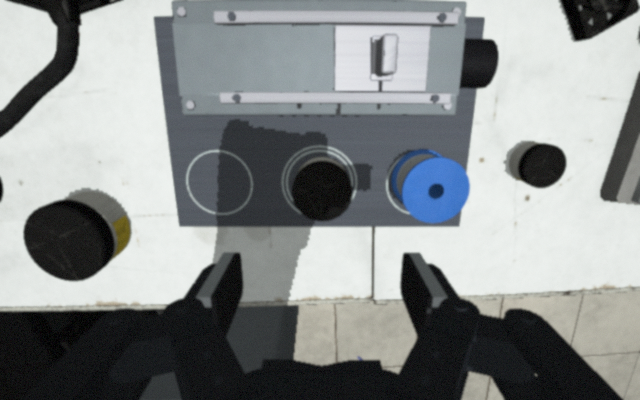

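The jar (lid at (322,188)) stands free in the ring. The tab top is at about (390,52), with the ticks at (296,108), (338,108) and (381,108). I'll turn these into numbers and also check the fitting sticking out of the station.

```bash
python3 - <<'E'
from h import *
print(pix2w('w3',[[322,188],[389.5,52.5],[296,108],[338.5,108],[381,108],[218,182],[436,190]],[.04,.083,.05,.05,.05,.004,.049]).round(4))
for z in(.05,.1,.15,.2): print(z,pix2w('scene0',[[414,196],[413,168]],z).round(3).tolist())
a=cv2.imread('pics/w3.png');b=cv2.imread('pics/side0.png')
x=np.hstack([cv2.resize(a[0:125,280:480],None,fx=2.5,fy=3),cv2.resize(b[135:235,190:290],(300,375))])
cv2.imwrite('pics/c3.png',x)
E
```

```text
[[ 0.4531 -0.2127  0.04  ]
 [ 0.5518 -0.259   0.083 ]
 [ 0.5191 -0.1956  0.05  ]
 [ 0.5178 -0.2276  0.05  ]
 [ 0.5166 -0.2597  0.05  ]
 [ 0.4532 -0.1142  0.004 ]
 [ 0.4501 -0.3057  0.049 ]]
0.05 [[0.673, -0.229, 0.05], [0.84, -0.169, 0.05]]
0.1 [[0.579, -0.258, 0.1], [0.732, -0.203, 0.1]]
0.15 [[0.485, -0.286, 0.15], [0.623, -0.236, 0.15]]
0.2 [[0.391, -0.314, 0.2], [0.515, -0.27, 0.2]]
```

View pics/c3.png

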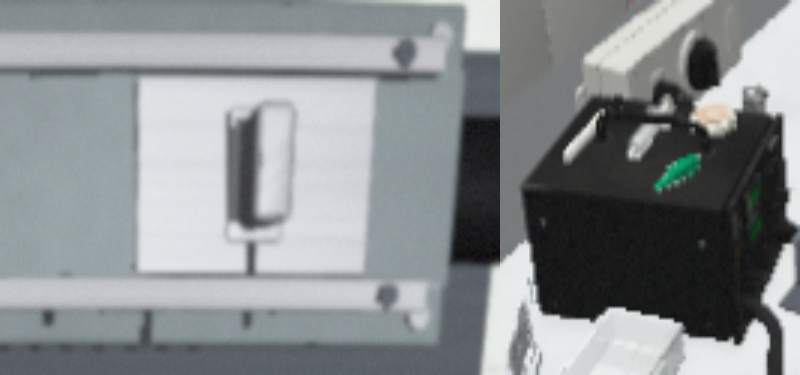

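```bash
python3 - <<'E'
from h import *
def ray(f,uv):
    a=pix2w(f,[uv],0.)[0];b=pix2w(f,[uv],.3)[0];return a,(b-a)/np.linalg.norm(b-a)
for us in((276,158),(276,163)):
  for uc in((412,166),(412,172)):
    a,d=ray('side0',us);b,e=ray('scene0',uc)
    t=np.linalg.lstsq(np.c_[d,-e],b-a,rcond=None)[0]; p,q=a+t[0]*d,b+t[1]*e
    print(((p+q)/2).round(3),np.linalg.norm(p-q).round(3))
print(w2pix('w3',[[.579,-.258,.1],[.62,-.245,.08],[.6,-.24,.1],[.56,-.26,.12]]).round(0).tolist())
E
```

```text
[ 0.69  -0.213  0.124] 0.0
[ 0.689 -0.216  0.116] 0.014
[ 0.692 -0.209  0.115] 0.015
[ 0.692 -0.213  0.106] 0.001
[[394.0, -3.0], [366.0, -68.0], [362.0, -44.0], [406.0, 26.0]]
```

arm_command(grip=[0.5,0.5,0.5,0.5,0.5,0.5,0.5,0.5,0.5], linear=[[3,1,0],[6,2.5,0],[9,4,0],[10.4,4.45,0],[10.4,4.45,1],[10.4,4.45,3],[10.4,4.45,4.5],[10.4,4.45,4.5],[10.4,4.45,4.5]], rotation=[[0,0,0],[0,0,0],[0,0,0],[0,0,0],[0,0,0],[0,0,0],[0,0,0],[0,0,0],[0,0,0]])

```text
time: 7.55
ee_pos: [0.5499, -0.2579, 0.1154]
ee_rot: [1.0, -0.02, -0.001, -0.0]
contact_force: [0.5, 0.1, 1.0]
finger_gap: 0.0432
grasp_force: 0.0
```

```bash
python3 - <<'E'
from h import *
c=snap('wrist','w4'); s=telemetry.sense(); print(s['ee_pos'],s['ee_rot'],s['finger_gap'],s['contact_force'])
E
```

```text
[ 0.55060439 -0.25816963  0.11611998] [ 9.99808571e-01 -1.95657271e-02  6.53624206e-05  4.15740444e-06] 0.042933746113809235 [-0.06819266  0.10635015  0.24162821]
```

View pics/w4.png

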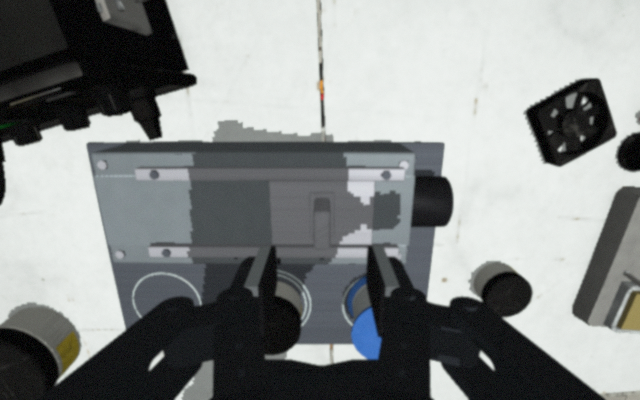

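The tab (322,205) is centred between the fingers (265 and 375). I'll go down and pinch it.

arm_command(grip=[0.5,0.5,0.5,0.5,0.5,0.5], linear=[[0.2,0.1,1.3],[0.2,0.1,2.6],[0.2,0.1,4],[0.2,0.1,5.2],[0.2,0.1,5.2],[0.2,0.1,5.2]], rotation=[[0,0,0],[0,0,0],[0,0,0],[0,0,0],[0,0,0],[0,0,0]])

```text
time: 8.2
ee_pos: [0.5525, -0.2592, 0.0632]
ee_rot: [1.0, -0.02, -0.0, -0.0]
contact_force: [0.6, -0.5, 0.5]
finger_gap: 0.0427
grasp_force: 0.0
```

arm_command(grip=[0.35,0.25,0.15,0.05,0,0,0,0,0,0], grip_force=50, linear=[[0,0,0],[0,0,0],[0,0,0],[0,0,0],[0,0,0],[0,0,0],[0,0,0],[0,0,0],[0,0,0],[0,0,0]], rotation=[[0,0,0],[0,0,0],[0,0,0],[0,0,0],[0,0,0],[0,0,0],[0,0,0],[0,0,0],[0,0,0],[0,0,0]])

```text
time: 9.2
ee_pos: [0.5531, -0.2584, 0.0645]
ee_rot: [1.0, -0.019, 0.0, -0.0]
contact_force: [-1.8, 3.7, 6.1]
finger_gap: 0.0089
grasp_force: 50.2
```

arm_command(grip=[0,0,0,0,0,0,0,0,0,0], linear=[[0,-0.3,0],[0,-0.8,0],[0,-1.3,0],[0,-1.8,0],[0,-2.3,0],[0,-2.7,0],[0,-3.0,0],[0,-3.0,0],[0,-3.0,0],[0,-3.0,0]], rotation=[[0,0,0],[0,0,0],[0,0,0],[0,0,0],[0,0,0],[0,0,0],[0,0,0],[0,0,0],[0,0,0],[0,0,0]])

```text
time: 10.2
ee_pos: [0.5542, -0.2317, 0.0645]
ee_rot: [1.0, -0.02, 0.001, 0.001]
contact_force: [-0.2, -6.5, 5.2]
finger_gap: 0.009
grasp_force: 50.2
```

```bash
python3 - <<'E'
from h import *
c=snap('wrist','w5'); s=telemetry.sense(); print(s['ee_pos'],s['finger_gap'],s['grasp_force'],s['contact_force'])
snap('scene','s5')
a=cv2.imread('pics/s5.png')[190:290,300:460];b=cv2.imread('pics/w5.png')
cv2.imwrite('pics/c5.png',np.vstack([cv2.resize(a,(480,300),interpolation=2),cv2.resize(b,(480,300))]))
E
```

```text
[ 0.55420399 -0.23175494  0.06450716] 0.00896389794188809 50.19602179527283 [-0.26902971 -6.02679327  4.85500877]
```

View pics/c5.png

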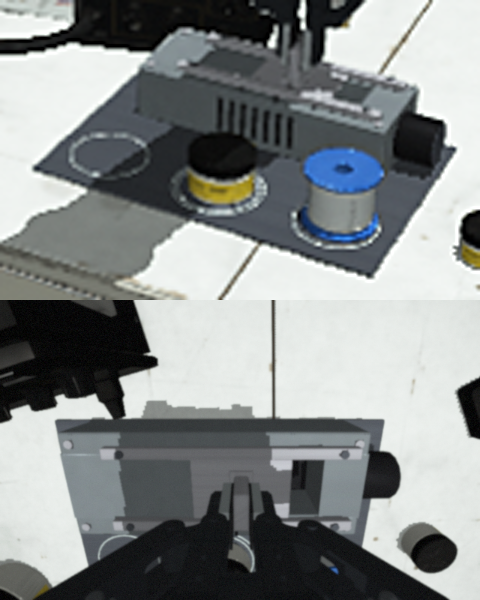

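The shutter is open and pinched, at about 27 mm by both travel and force. The jar sits in its ring and the spool is where it was. I'll add 3 mm.

arm_command(grip=[0,0,0,0,0,0,0,0,0,0], linear=[[0,-0.15,0],[0,-0.3,0],[0,-0.3,0],[0,-0.3,0],[0,-0.3,0],[0,-0.3,0],[0,-0.3,0],[0,-0.3,0],[0,-0.3,0],[0,-0.3,0]], rotation=[[0,0,0],[0,0,0],[0,0,0],[0,0,0],[0,0,0],[0,0,0],[0,0,0],[0,0,0],[0,0,0],[0,0,0]])

```text
time: 11.3
ee_pos: [0.5543, -0.229, 0.0645]
ee_rot: [1.0, -0.02, 0.001, 0.002]
contact_force: [-1.6, -6.5, 5.0]
finger_gap: 0.0091
grasp_force: 50.2
```

```bash
python3 -c "
from h import *
s=telemetry.sense();print(s['ee_pos'],s['contact_force']);print(arm.job_done())"
```

```text
[ 0.55429221 -0.22897069  0.06450705] [-1.59055916 -6.51380464  5.02020383]
the job is handed in; nothing more can be done
None
```

The job is handed in, with no verdict returned: by my measurements the flux jar stands free about 5 mm from the middle ring's centre, the shutter is pinched at about 30 mm (half open), and the spool looks unmoved.

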